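# Lock the carving vice's head and hold the blank flush on its sloping faceplate

### The job

The head of the tilting carving vice on the side bench is set to its working slope but still loose. Without shifting that slope, turn its red lock knob clockwise until it clicks over into the locked notch; only then take the small hardwood block from the main bench and press its underside flush on the sloping faceplate with about 10 N, centred over the plate's two middle screw holes with its long side level across the slope. Finish while still gripping the block and pressing it there, so that a mate can drive the screws from behind; leave the other things where they are.

Things in the scene. Friction and masses are not known exactly. Their poses are not given: they have to be found in the camera images.
- blank: Carving blank: plain brown hardwood block, 45 (x) x 60 (y) x 45 (z) mm, 0.05 to 0.11 kg, standing free on the main bench, in front of a green desk lamp (foot at about x 0.66, y 0.16) that rises above 0.4 m: carry the block round the robot side of it. Origin: centre of its underside; z up, y along its 60 mm side.
- lock_knob (a joint): Red lock knob of the vice's split clamp bearing: reads 0 unlocked and 1.40 in the locked notch, clockwise from above, vertical axis. A spring plunger lets the knob turn easily to 0.8, then resists with 0.2 N m until it clicks over at 1.05; from there turn on to the stop at 1.40. Locked counts from 1.2; it stays there when let go.
- knob_grip (a point): On the knob's vertical axis, 7 mm below the top of its red bar: the height to grip. Bar 58 mm long, 12 mm thick, standing 30 mm over a flange 42 mm across (23 mm free below this point). Axes: z up, y along the bar, x across its thickness; they turn with the knob. Unlocked, the bar lies along the vice's shaft. A low post stands behind the flange, no higher than the bar's foot.
- face_centre (a point): Centre of the light metal faceplate's upper face, between its two middle screw holes (32 mm apart, along y). The plate is flat, 100 (x) by 120 (y) by 8 mm. Axes: z out of the face, x up the slope, y level across the slope to the left. The face leans towards the robot by 0.35 to 0.6 rad from horizontal. Unlocked, the head sags under a push of 5 to 10 N here; locked, it stands firm.
- vice_head: Tilting head that carries the faceplate (the face's centre lies 25 mm up the slope, 20 mm to the right and 40 mm out from this origin). Origin: on the horizontal shaft 80 mm over the side bench (whose top is at z = 5 mm), 90 mm to the right of the knob's axis; axes as those of the face.
- face_top_edge (a point): Middle of the faceplate's upper edge, on the face, 50 mm up the slope from its centre; tells whether the slope has been shifted.
- bear: Bystander: rough-cut sitting wooden bear, 61 x 63 x 96 mm; origin under its centre.
- wax_tin: Bystander: flat round wax tin, 77 mm across, 31 mm high; origin under its centre.
- strop: Bystander: leather strop on a wooden paddle, 260 mm long, lying at the front of the side bench; origin under its middle.
- pencil_tin: Bystander: light tin full of pens, 86 x 96 x 153 mm, at the back of the side bench; origin under its centre.
- tape: Bystander: roll of masking tape, 98 mm across, 25 mm high, lying at the back of the side bench; origin under its centre.
- chip_brush: Bystander: flat chip brush with a wooden handle, 198 mm long, lying beside the mallets on the main bench; origin under its middle.
Things that resemble listed ones, but are neither listed nor needed, are in the scene too. Of the things that look like the blank, take the one that is farthest from the robot's base at the start.

How it is judged:
By the outcome, as a careful person would: the job done as asked, in the order asked, and still so for the second after the job is handed in, while the arm keeps its last pose, push and grip.
It also fails if it takes over 54 s, if anything falls off the work surface, if the arm or the gripper's body presses on something with over 40 N, if the wrist force passes 120 N, or if a joint passes its speed limit or range.

### The arm

A 6-joint arm with a two-finger parallel gripper is mounted at the origin on a cart in front of the work surface, level with it; the furniture and walls round the work are solid. World frame = base frame: x ahead of the robot, y to its left, z up, the work surface at z = 0. Lengths are in mm, angles in rad, forces in N, time in s.
With the tool pointing down it reaches from about 275 to 825 mm from the base axis. Payload 5.2 kg.
Tool frame: the origin (TCP) lies at the very end of the fingers, on their centre line; the grasp point (between the pads) lies ctrl.tcp_to_grasp behind it (ctrl.tcp_to_grasp is the distance from the TCP to the grasp point, in mm); z points along the fingers, y is the line along which they close (so a half turn about z gives the same grasp; the last joint's range is limited). The gripper opens to 93 mm and grips with 3 to 60 N. Pads are 15 mm wide; open, the fingers measure 128 mm over their backs; the gripper's body (75 mm by 188 mm) begins 65 mm behind the grasp point.
Start: joints at [0.976, 0.259, 1.535, -0, 1.348, -0.203], TCP at [209.998, 508.336, 218.653] pointing down, gripper open.
Joint ranges: [-3.14, 3.14], [-0.91, 2.08], [0.19, 2.58], [-1.22, 4.36], [0.22, 2.71], [-3.12, 3.12]. Speed limits (rad/s): [2.57, 2.57, 3.14, 3.14, 3.14, 3.14].

### API

Orientations are given as a rotation vector (axis times angle).
In Python, from bench import ctrl, optics, workorder gives the robot as it stands.
- The arm moves only by the shell command python3 -m jog 'ROWS'. ROWS is JSON, a list of rows, each a list of 5 numbers: the shift along the tool's x, y, z in units of 50 mm (1.0 is 50 mm), then the turn about the tool's z in units of 5 degrees (1.0 is 5 degrees), then the finger opening in mm, from 0 to 93. A call has 1 to 8 rows; each row is the pose to reach, as a shift and turn from the pose commanded when the call began, along the tool's axes at that moment; what a row does not reach only later rows make up. A row lasts 1/8 s, in which the tool goes at most 62.5 mm and 10.7 degrees, less where a joint would pass 70% of its speed; a pose out of reach is approached as far as the arm can. A call with a gripper value outside its range is refused whole. The fingers move at their own pace and stop on an object; the grip force is fixed at half the most. Time passes only in rows, so rows that repeat a pose let the fingers close. It gives the time, the measured TCP pose, the force, the opening and the grip force at its end, in the units of the state.
- ctrl.read_state(): the state, without advancing time (a new reading comes with each control period).
- optics.capture(name): name is "side" or "top"; returns (picture, depth): 384x512x3 uint8, red, green, blue; 384x512 float32, mm along the optical axis (not along the pixel's ray), 0 where there is no reading.
- optics.camera_info(name): a dict with "intrinsics" (3x3 intrinsics, pixels), "dist" ([k1, k2, p1, p2, k3] as OpenCV has them; the pictures are not rectified), "pose" (4x4, takes a point from camera to world coordinates). Camera axes: x right, y down, z forward; pixel columns grow to the right and rows downward; lengths in mm; the calibration is good to about 2 mm. A picture is of the moment at which its call begins. camera_info takes no time and is no camera call.
- workorder.close_job(): hands the job in; it is judged then, once.
The state is a dict: "time_s": time; "joints": joint angles; "joint_velocities": joint speeds; "joint_torque": joint torques, N m; "ee_pos": TCP position; "orientation": TCP orientation; "ft_force": force on the tool from outside, world axes, zero at the start; "moment": the same for the moment, N m; "grip_width": finger opening in mm; "gripper_force": force on a finger pad.
Only numpy, scipy, OpenCV 4.12 (cv2) and the standard library are available. Lean on these libraries where they do the work, as an engineer would, in place of code of your own. Each camera call takes 0.05 s, during which the arm holds its last target. There are 200 camera calls.

## Working session

There is one attempt and no reset: what is moved stays moved. The work goes in short steps, Python scripts to look and compute and a shell command to move; the robot and the scene stay as the last step left them, time stands still between calls to the robot, and variables do not carry over. Pictures are saved under pics/ and viewed, at most 10 in all, crops included, and the job is handed in when it is done.

```bash
ls; mkdir -p pics; cat > h.py <<'E'
import numpy as np, cv2
from scipy.spatial.transform import Rotation as R
from bench import ctrl, optics, workorder
def cap(n):
    p,d=optics.capture(n); i=optics.camera_info(n)
    return p,d,np.array(i["intrinsics"],float),np.array(i["dist"],float),np.array(i["pose"],float)
def cloud(d,K,D,T):
    h,w=d.shape; v,u=np.mgrid[:h,:w]
    n=cv2.undistortPoints(np.stack([u,v],-1).reshape(-1,1,2).astype(float),K,D).reshape(h,w,2)
    P=np.dstack([n*d[...,None],d])
    W=P@T[:3,:3].T+T[:3,3]; W[d<=0]=np.nan
    return W
def save(p,f): cv2.imwrite('pics/'+f,p[...,::-1])
E
python3 - <<'E'
from h import *
s=ctrl.read_state(); print({k:np.round(v,3) for k,v in s.items()}, ctrl.tcp_to_grasp)
print(R.from_rotvec(s['orientation']).as_matrix().round(3))
for n in("side","top"):
    p,d,K,D,T=cap(n); print(n,K.round(1).tolist(),D,T.round(3).tolist()); save(p,n+'0.png'); np.savez(n+'0.npz',p=p,d=d,K=K,D=D,T=T)
E
```

```text
pics
{'time_s': np.float64(0.0), 'joints': array([ 0.976,  0.259,  1.536,  0.   ,  1.348, -0.203]), 'joint_velocities': array([-0.   ,  0.001, -0.002, -0.003,  0.001,  0.001]), 'joint_torque': array([-0.0000e+00, -4.3733e+01, -2.8400e+01,  7.2000e-02,  4.2000e-02,
       -0.0000e+00]), 'ee_pos': array([209.665, 507.893, 217.832]), 'orientation': array([-6.110e-01, -3.081e+00,  3.000e-03]), 'ft_force': array([0.153, 0.374, 0.495]), 'moment': array([-0.032, -0.038, -0.043]), 'gripper_force': np.float64(0.0), 'grip_width': np.float64(92.917)} 18.8
[[-0.924  0.382 -0.001]
 [ 0.382  0.924 -0.001]
 [ 0.    -0.002 -1.   ]]
side [[445.5, 0.0, 252.6], [0.0, 445.5, 191.3], [0.0, 0.0, 1.0]] [0.04355861 0.         0.         0.         0.        ] [[0.995, -0.052, 0.089, 377.003], [-0.101, -0.647, 0.756, -998.712], [0.018, -0.761, -0.649, 979.231], [0.0, 0.0, 0.0, 1.0]]
top [[424.2, 0.0, 252.1], [0.0, 424.2, 188.7], [0.0, 0.0, 1.0]] [-0.02523778  0.          0.          0.          0.        ] [[-0.029, -0.979, 0.199, 252.982], [-1.0, 0.03, 0.0, 38.31], [-0.006, -0.199, -0.98, 1446.593], [0.0, 0.0, 0.0, 1.0]]
```

View pics/side0.png

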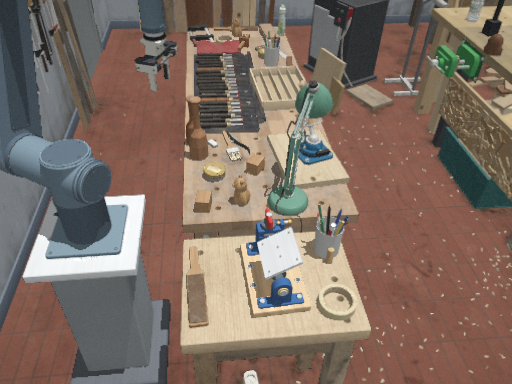

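View pics/top0.png

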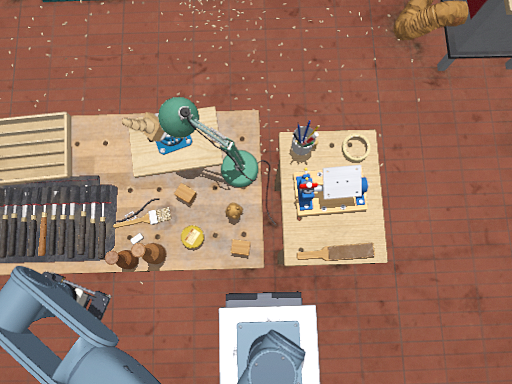

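The side view shows two brown blocks at (203,201) and (256,163), the vice plate at (280,252) and the red knob at (268,215). The top view shows the same blocks at (241,248) and (185,194), the plate at (343,183) and the knob at about (308,187). Blank candidates in the top view are those two blocks; the bear (234,211) and the mallets are not plain blocks. The one at (185,194) is farther from the base, so I'll measure it and check it in a crop.

```bash
cat > m.py <<'E'
from h import *
Z={n:np.load(n+'0.npz') for n in("side","top")}
C={}
for n in Z:
    z=Z[n]; C[n]=cloud(z['d'],z['K'],z['D'],z['T'])
def reg(n,u0,u1,v0,v1,zlo,zhi):
    W=C[n][v0:v1,u0:u1].reshape(-1,3); c=Z[n]['p'][v0:v1,u0:u1].reshape(-1,3)
    k=(W[:,2]>zlo)&(W[:,2]<zhi); return W[k],c[k]
for nm,b in dict(far=(165,210,175,212),near=(222,262,232,264)).items():
    W,c=reg('top',*b,38,52)
    r=cv2.minAreaRect(W[:,:2].astype(np.float32)); print('top',nm,len(W),np.median(W[:,2]).round(1),np.round(r[0],1),np.round(r[1],1),round(r[2],1),'reach',np.hypot(*r[0]).round())
for nm,b in dict(far=(240,272,148,180),near=(190,218,185,215)).items():
    W,c=reg('side',*b,38,52)
    r=cv2.minAreaRect(W[:,:2].astype(np.float32)); print('side',nm,len(W),np.median(W[:,2]).round(1),np.round(r[0],1),np.round(r[1],1),round(r[2],1))
# plate
for n,b in dict(top=(315,368,160,206),side=(255,305,225,280)).items():
    W,c=reg(n,*b,60,240); hs=cv2.cvtColor(c[None],cv2.COLOR_RGB2HSV)[0]
    k=(hs[:,1]<40)&(hs[:,2]>140); W=W[k]
    for _ in range(5):
        m=np.median(W,0) if _==0 else W.mean(0); nn=np.linalg.svd(W-m,full_matrices=False)[2][2]; nn*=np.sign(nn[2]); W=W[abs((W-m)@nn)<(8,5,4,3,3)[_]]
    y=np.cross([0,0,1],nn); y=np.cross(nn,[0,0,1]) if y[1]<0 and 0 else y
    y=np.array([-nn[1],nn[0],0]); y/=np.linalg.norm(y); x=np.cross(y,nn)
    if x[2]<0: x,y=-x,-y
    q=np.c_[(W-m)@x,(W-m)@y]; r=cv2.minAreaRect(q.astype(np.float32)); lo,hi=q.min(0),q.max(0)
    mid=(np.percentile(q,.5,axis=0)+np.percentile(q,99.5,axis=0))/2
    print(n,len(W),'n',nn.round(3),'tilt',np.arccos(nn[2]).round(3),'x',x.round(3),'y',y.round(3),'ext',(hi-lo).round(1),'rect',np.round(r[1],1),round(r[2],1),'c',(m+x*mid[0]+y*mid[1]).round(1),'crect',(m+x*r[0][0]+y*r[0][1]).round(1))
# knob
for n,b in dict(top=(296,330,175,205),side=(255,282,200,240)).items():
    W,c=reg(n,*b,60,250); hs=cv2.cvtColor(c[None],cv2.COLOR_RGB2HSV)[0]
    k=((hs[:,0]<8)|(hs[:,0]>172))&(hs[:,1]>140)&(hs[:,2]>90); W=W[k]; print(n,'red',len(W),np.percentile(W[:,2],[5,50,95]).round())
    t=np.percentile(W[:,2],90); K=W[W[:,2]>t-12]; r=cv2.minAreaRect(K[:,:2].astype(np.float32)); print(np.round(r[0],1),np.round(r[1],1),round(r[2],1),K.min(0).round(),K.max(0).round(),t.round(1))
T=Z['top']['p']; S=Z['side']['p']
a=cv2.resize(T[160:220,155:225],(400,343),interpolation=2); b=cv2.resize(T[165:215,290:375],(400,235),interpolation=2)
c=cv2.resize(S[200:310,235:315],(400,550),interpolation=2)
im=np.zeros((600,800,3),np.uint8); im[:343,:400]=a; im[350:585,:400]=b; im[:550,400:]=c; save(im,'crop.png')
E
python3 m.py
```

```text
top far 237 46.0 [533.5 266.2] [62.9 45.3] 57.8 reach 596.0
top near 252 45.9 [345.6  82.2] [59.6 45. ] 80.2 reach 355.0
side far 153 44.6 [532.3 260.9] [65.8 47.8] 57.9
side near 200 44.8 [344.2  78.3] [70.2 45.7] 80.7
top 828 n [-0.45  -0.026  0.893] tilt 0.468 x [0.891 0.051 0.451] y [-0.057  0.998 -0.   ] ext [101.4 117.7] rect [101.3 117.7] 0.4 c [ 535.4 -246.7  133.3] crect [ 535.6 -246.8  133.4]
side 1332 n [-0.454 -0.028  0.891] tilt 0.472 x [0.889 0.054 0.455] y [-0.061  0.998 -0.   ] ext [101.  124.4] rect [124.4 100.9] 89.7 c [ 533.4 -250.8  132.7] crect [ 533.1 -251.3  132.5]
top red 56 [133. 156. 162.]
[ 521.8 -137.5] [10.6 52.8] 2.4 [ 516. -164.  149.] [ 528. -111.  163.] 160.8
side red 68 [136. 155. 160.]
[ 521.4 -144.8] [11.5 55.6] 6.1 [ 516. -173.  149.] [ 529. -117.  163.] 159.8
```

View pics/crop.png

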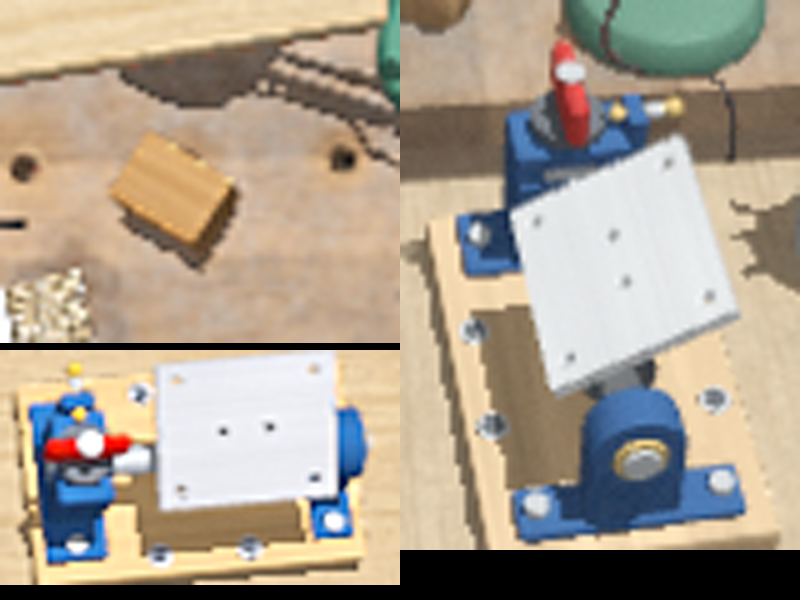

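The crop shows a plain brown block with no markings (the far one), with its long side clearly visible. The plate has two middle holes, and the red bar lies along the shaft. Next I'll check obstacles around both grasp spots.

```bash
cat > o.py <<'E'
exec(open('m.py').read().split("for nm,b")[0])
P=np.concatenate([C[n].reshape(-1,3) for n in C]); P=P[np.isfinite(P).all(1)]
def ob(x0,x1,y0,y1,z0,z1=600):
    k=P[(P[:,0]>x0)&(P[:,0]<x1)&(P[:,1]>y0)&(P[:,1]<y1)&(P[:,2]>z0)&(P[:,2]<z1)]
    print((x0,x1,y0,y1,z0),len(k), k.min(0).round() if len(k) else '', k.max(0).round() if len(k) else '')
ob(420,680,150,380,60); ob(420,640,150,380,60);ob(420,600,150,380,60)
for x in (700,660,640,620,600): ob(420,x,-330,-30,165)
ob(440,620,-330,-30,175)
# screw holes: dark pixels in plate -> ray to plane
m0=np.array([534.5,-249,133]); nn=np.array([-.452,-.027,.892]); nn/=np.linalg.norm(nn)
for n,b in dict(top=(330,356,172,196),side=(268,292,240,262)).items():
    z=Z[n]; g=cv2.cvtColor(z['p'],cv2.COLOR_RGB2GRAY).astype(float); u0,u1,v0,v1=b
    s=g[v0:v1,u0:u1]; dk=np.clip(np.median(s)-25-s,0,None); nl,l,st,ce=cv2.connectedComponentsWithStats((dk>0).astype(np.uint8))
    for i in range(1,nl):
        v,u=np.nonzero(l==i); w=dk[v,u]; px=np.array([[[u0+(u*w).sum()/w.sum(),v0+(v*w).sum()/w.sum()]]])
        q=cv2.undistortPoints(px,z['K'],z['D'])[0,0]; d=z['T'][:3,:3]@[q[0],q[1],1]; o=z['T'][:3,3]
        print(n,px.ravel().round(1),len(v),(o+d*((m0-o)@nn)/(d@nn)).round(1))
E
python3 o.py
```

```text
(420, 680, 150, 380, 60) 954 [633. 150. 162.] [680. 349. 350.]
(420, 640, 150, 380, 60) 6 [633. 151. 257.] [640. 157. 267.]
(420, 600, 150, 380, 60) 0  
(420, 700, -330, -30, 165) 3 [ 516. -140.  166.] [ 529. -134.  170.]
(420, 660, -330, -30, 165) 3 [ 516. -140.  166.] [ 529. -134.  170.]
(420, 640, -330, -30, 165) 3 [ 516. -140.  166.] [ 529. -134.  170.]
(420, 620, -330, -30, 165) 3 [ 516. -140.  166.] [ 529. -134.  170.]
(420, 600, -330, -30, 165) 3 [ 516. -140.  166.] [ 529. -134.  170.]
(440, 620, -330, -30, 175) 0  
top [337.  181.9] 4 [ 534.3 -231.   133.4]
top [346.9 180.9] 6 [ 536.6 -262.6  133.6]
top [355. 192.] 1 [ 503.2 -289.9  115.9]
side [277.3 246.5] 4 [ 533.7 -234.4  133. ]
side [279.9 255.8] 4 [ 535.7 -266.   133.1]
```

```bash
python3 -m jog '[[0,0,-1,0,45],[-1,-0.9,-1.6,0,45],[-10.73,-9.59,-1.6,0,45],[-10.73,-9.59,-1.6,0,45],[-10.73,-9.59,-1.6,0,45],[-10.73,-9.59,-1.6,0,45],[-10.73,-9.59,-1.6,0,45],[-10.73,-9.59,-1.6,0,45]]'
cat > w.py <<'E'
# usage: w.py x y z yaw_deg -> rows units from the measured pose to TCP target
import sys; from h import *
x,y,z,yaw=map(float,sys.argv[1:5]); s=ctrl.read_state(); M=R.from_rotvec(s['orientation']).as_matrix()
cy=np.degrees(np.arctan2(M[1,1],M[0,1])); d=(np.array([x,y,z])-s['ee_pos'])@M/50
print('t',s['time_s'],'pos',s['ee_pos'].round(1),'yaw',cy.round(1),'units',d.round(2),'turn',((cy-yaw+180)%360-180)/5,'F',s['ft_force'].round(1),'M',s['moment'].round(2),'w',s['grip_width'].round(1),'j',s['joints'].round(2))
E
python3 w.py 522 -140 298 3.5
```

```text
time_s: 1.1
ee_pos: [398.0, 117.3, 296.6]
orientation: [0.611, 3.081, 0.0]
ft_force: [0.9, 0.2, -0.2]
grip_width: 45.2
gripper_force: 0.0Traceback (most recent call last):
  File "w.py", line 5, in <module>
    print('t',s['time_s'],'pos',s['ee_pos'].round(1),'yaw',cy.round(1),'units',d.round(2),'turn',((cy-yaw+180)%360-180)/5,'F',s['ft_force'].round(1),'M',s['moment'].round(2),'w',s['grip_width'].round(1),'j',s['joints'].round(2))
                                                                                                                                                                                  ^^^^^^^^^^^^^^^^^^^^^
AttributeError: 'float' object has no attribute 'round'
```

```bash
sed -i "s/s=ctrl.read_state()/s={k:np.array(v) for k,v in ctrl.read_state().items()}/" w.py
python3 -m jog '[[-4.25,-3.8,0,12.8,45],[-4.25,-3.8,0,12.8,45],[-4.25,-3.8,0,12.8,45],[-4.25,-3.8,0,12.8,45],[-4.25,-3.8,0,12.8,45],[-4.25,-3.8,0,12.8,45],[-4.25,-3.8,0,12.8,45],[-4.25,-3.8,0,12.8,45]]'
python3 w.py 522 -140 190 3.5
```

```text
time_s: 2.1
ee_pos: [521.4, -137.1, 296.5]
orientation: [-2.147, -2.293, 0.0]
ft_force: [-0.2, 0.0, -0.1]
grip_width: 45.2
gripper_force: 0.0
t 2.1 pos [ 521.4 -137.1  296.5] yaw 3.8 units [-0.06  0.01  2.13] turn 0.056111197101222386 F [-0.2  0.  -0.1] M [-0.05  0.09 -0.04] w 45.2 j [-0.46  0.2   1.42  0.    1.52 -0.53]
```

```bash
python3 -m jog '[[-0.06,0,1,0,45],[-0.06,0,2,0,45],[-0.06,0,3,0,45],[-0.06,0,3.16,0,45],[-0.06,0,3.16,0,45]]'; python3 w.py 522 -140 138 3.5
python3 - <<'E'
from h import *
p,d,*_=cap('side'); a=cv2.resize(p[150:260,215:325],(600,600),interpolation=2); save(a,'k1.png')
E
```

```text
time_s: 2.72
ee_pos: [522.3, -140.5, 139.7]
orientation: [2.149, 2.29, 0.0]
ft_force: [0.5, -0.1, 0.1]
grip_width: 45.1
gripper_force: 0.0
t 2.725 pos [ 522.3 -140.5  139.7] yaw 3.6 units [ 0.01 -0.    0.03] turn 0.02941453066176223 F [ 0.5 -0.1  0.1] M [-0.07  0.07  0.01] w 45.1 j [-0.47  0.31  1.67  0.    1.16 -0.53]
```

View pics/k1.png

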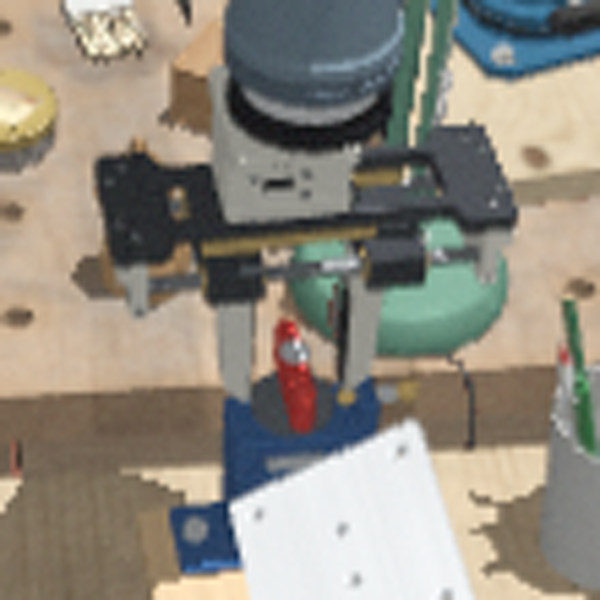

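The fingers stand on either side of the red bar (crop (295,370)) at flange height. I'll close on it.

```bash
python3 -m jog '[[0,0,0.02,0,20],[0,0,0.02,0,8],[0,0,0.02,0,8],[0,0,0.02,0,8]]'; python3 w.py 522 -140 138 3.5
```

```text
time_s: 3.28
ee_pos: [522.6, -140.6, 138.1]
orientation: [2.151, 2.288, 0.002]
ft_force: [0.2, -0.2, 1.8]
grip_width: 11.7
gripper_force: 30.0
t 3.275 pos [ 522.6 -140.6  138.1] yaw 3.5 units [ 0.01 -0.01  0.  ] turn 0.008590218903663072 F [ 0.2 -0.2  1.8] M [-0.07  0.18 -0.07] w 11.7 j [-0.47  0.31  1.67  0.    1.16 -0.53]
```

```bash
python3 -m jog '[[0,0,0,1.5,8],[0,0,0,3,8],[0,0,0,4.5,8],[0,0,0,6,8],[0,0,0,7,8],[0,0,0,8,8],[0,0,0,9,8],[0,0,0,9,8]]'; python3 w.py 522 -140 138 -76.7
```

```text
time_s: 4.28
ee_pos: [521.4, -140.2, 138.1]
orientation: [-2.863, -1.292, 0.0]
ft_force: [-2.1, 1.1, 5.4]
grip_width: 12.0
gripper_force: 30.0
t 4.275 pos [ 521.4 -140.2  138.1] yaw -41.4 units [0.01 0.01 0.  ] turn 7.058976506357976 F [-2.1  1.1  5.4] M [0.36 0.62 0.02] w 12.0 j [-0.47  0.31  1.67  0.    1.16  0.25]
```

Forces are low, so I'll continue through the click to the stop.

```bash
python3 -m jog '[[0,0,0,1.5,8],[0,0,0,3,8],[0,0,0,4,8],[0,0,0,5,8],[0,0,0,6,8],[0,0,0,7,8],[0,0,0,7.3,8],[0,0,0,7.3,8]]'; python3 w.py 522 -140 138 -76.7
```

```text
time_s: 5.28
ee_pos: [520.9, -139.4, 138.1]
orientation: [-3.122, -0.334, 0.002]
ft_force: [-3.7, 4.0, 6.5]
grip_width: 11.4
gripper_force: 30.2
t 5.275 pos [ 520.9 -139.4  138.1] yaw -77.8 units [0.02 0.02 0.  ] turn -0.21701215377169092 F [-3.7  4.   6.5] M [0.78 0.77 0.35] w 11.4 j [-0.47  0.31  1.67  0.    1.16  0.89]
```

```bash
python3 -m jog '[[0,0,0,7.3,30],[0,0,0,0,30],[0,0,-0.5,0,30],[0,0,-1.5,0,40],[0,0,-2.5,0,60],[0,0,-3.4,0,93],[-1,0,-3.4,0,93],[-1,0,-3.4,0,93]]'
```

```text
time_s: 6.28
ee_pos: [471.0, -151.3, 308.2]
orientation: [3.123, 0.33, 0.0]
ft_force: [0.1, -0.1, -0.1]
grip_width: 75.4
gripper_force: 0.0
```

That first row carried a stray turn value, although the fingers were opening at the time. I'll check the knob and the slope.

```bash
cat > chk.py <<'E'
import sys; from h import *
t=sys.argv[1]
for n,b,kb in(("top",(315,368,160,206),(294,330,170,208)),("side",(255,305,225,280),(250,290,195,240))):
    p,d,K,D,T=cap(n); save(p,f'{n}{t}.png'); W=cloud(d,K,D,T); H=cv2.cvtColor(p,cv2.COLOR_RGB2HSV)
    def sub(b): u0,u1,v0,v1=b; return W[v0:v1,u0:u1].reshape(-1,3),H[v0:v1,u0:u1].reshape(-1,3)
    w,h=sub(b); w=w[(h[:,1]<40)&(h[:,2]>140)&(w[:,2]>60)&(w[:,2]<240)]
    for i in range(5):
        m=np.median(w,0); 
        nn=np.linalg.svd(w-w.mean(0),full_matrices=False)[2][2]; nn*=np.sign(nn[2]); w=w[abs((w-m)@nn)<(8,5,4,3,3)[i]]
    print(n,'plate',len(w),nn.round(3),'tilt',np.arccos(nn[2]).round(3),m.round(1))
    w,h=sub(kb); k=((h[:,0]<8)|(h[:,0]>172))&(h[:,1]>140)&(h[:,2]>90)&(w[:,2]>145); w=w[k]
    if len(w)>8: r=cv2.minAreaRect(w[:,:2].astype(np.float32)); print('knob',len(w),np.round(r[0],1),np.round(r[1],1),round(r[2],1),'dir',np.degrees(np.arctan2(*np.linalg.svd((w-w.mean(0))[:,:2])[2][0][::-1])).round(1))
E
python3 chk.py 2
```

```text
top plate 70 [-0.606 -0.041  0.795] tilt 0.652 [ 494.7 -244.7  113.1]
side plate 1334 [-0.452 -0.026  0.892] tilt 0.47 [ 533.7 -255.5  133.1]
knob 100 [ 522.4 -144. ] [55.2 12.9] 16.9 dir -166.4
```

View pics/side2.png

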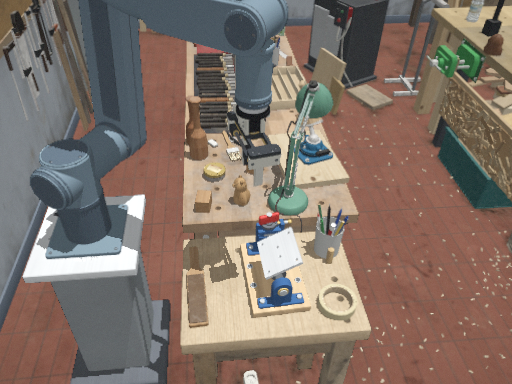

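Knob bar direction is about 13–17° against 13.3° for the full 1.40 turn, so it is locked. The tilt is 0.47, unchanged. Now the far block.

```bash
python3 w.py 533 263.5 298 -122
```

```text
t 6.375 pos [ 472.9 -151.2  307.7] yaw -77.9 units [ 2.91 -7.86  0.19] turn 8.81331251931843 F [-0.3  0.1  0.3] M [-0.03  0.12 -0.01] w 83.2 j [-0.53  0.11  1.5   0.    1.53  0.83]
```

```bash
python3 -m jog '[[0.4,-1,0.1,1,93],[2.91,-7.86,0.1,8.8,93],[2.91,-7.86,0.1,8.8,93],[2.91,-7.86,0.1,8.8,93],[2.91,-7.86,0.1,8.8,93],[2.91,-7.86,0.1,8.8,93],[2.91,-7.86,0.1,8.8,93],[2.91,-7.86,0.1,8.8,93]]'; python3 -m jog '[[0,0,0,0,93],[0,0,0,0,93]]'; python3 w.py 533 263.5 11 -122
```

```text
time_s: 7.38
ee_pos: [533.2, 267.8, 301.2]
orientation: [-3.022, 0.857, 0.002]
ft_force: [0.7, -0.4, -0.4]
grip_width: 93.3
gripper_force: 0.0
time_s: 7.62
ee_pos: [533.3, 262.5, 302.3]
orientation: [3.019, -0.865, -0.001]
ft_force: [0.0, -0.3, -0.9]
grip_width: 93.3
gripper_force: 0.0
t 7.625 pos [533.3 262.5 302.3] yaw -122.0 units [-0.01 -0.02  5.83] turn 0.0032769954898867583 F [ 0.  -0.3 -0.9] M [0.05 0.13 0.02] w 93.3 j [ 0.27  0.3   1.28 -0.    1.57  2.4 ]
```

```bash
python3 -m jog '[[0,0,1.2,0,93],[0,0,2.4,0,93],[0,0,3.6,0,93],[0,0,4.6,0,93],[0,0,5.4,0,93],[0,0,5.81,0,93],[0,0,5.81,0,93],[0,0,5.81,0,93]]'; python3 -m jog '[[0,0,0,0,75],[0,0,0,0,65],[0,0,0,0,55],[0,0,0,0,55],[0,0,0,0,55],[0,0,0,0,55]]'; python3 w.py 533 263.5 11 -122
```

```text
time_s: 8.62
ee_pos: [534.3, 262.9, 13.5]
orientation: [-3.019, 0.866, -0.003]
ft_force: [-0.5, -0.9, -0.0]
grip_width: 92.8
gripper_force: 0.0
time_s: 9.38
ee_pos: [533.2, 263.9, 12.5]
orientation: [-3.02, 0.864, -0.0]
ft_force: [-0.8, 0.0, 4.3]
grip_width: 59.9
gripper_force: 30.0
t 9.375 pos [533.2 263.9  12.5] yaw -121.9 units [0.   0.01 0.03] turn 0.012015269241294391 F [-0.8  0.   4.3] M [0.17 0.19 0.04] w 59.9 j [0.27 0.54 1.66 0.   0.94 2.4 ]
```

```bash
python3 -m jog '[[0,0,-0.5,0,55],[0,0,-1.5,0,55],[0,0,-2.5,0,55],[0,0,-3.7,0,55],[0,0,-4.9,0,55],[0,0,-5.4,0,55],[0,0,-5.4,0,55]]'; python3 w.py 450 120 282 -105;python3 w.py 540 -249.5 282 -86.5
```

```text
time_s: 10.25
ee_pos: [534.0, 264.0, 284.1]
orientation: [-3.018, 0.864, -0.006]
ft_force: [0.0, -0.4, -1.5]
grip_width: 59.8
gripper_force: 30.0
t 10.25 pos [534.  264.  284.1] yaw -121.9 units [0.1  3.33 0.03] turn -3.389168650923966 F [ 0.  -0.4 -1.5] M [0.04 0.22 0.05] w 59.8 j [ 0.27  0.31  1.31 -0.    1.52  2.4 ]
t 10.25 pos [534.  264.  284.1] yaw -121.9 units [5.53 8.65 0.03] turn -7.089168650923966 F [ 0.  -0.4 -1.5] M [0.04 0.22 0.05] w 59.8 j [ 0.27  0.31  1.31 -0.    1.52  2.4 ]
```

```bash
python3 -m jog '[[0,0.5,0,-0.5,55],[0,1.3,0,-1.2,55],[0,2.2,0,-2,55],[0.1,3.3,0,-3.4,55],[1.2,4.2,0,-4.2,55],[2.1,5,0,-5,55],[3,5.8,0,-5.8,55],[3.9,6.7,0,-6.5,55]]';  python3 w.py 540 -249.5 282 -86.5
```

```text
time_s: 11.25
ee_pos: [519.5, -120.3, 279.5]
orientation: [-3.14, -0.018, 0.005]
ft_force: [0.2, -0.5, -0.7]
grip_width: 59.6
gripper_force: 30.0
t 11.25 pos [ 519.5 -120.3  279.5] yaw -89.3 units [ 0.38  2.59 -0.06] turn -0.565953173134153 F [ 0.2 -0.5 -0.7] M [ 0.02  0.1  -0.02] w 59.6 j [-0.44  0.2   1.47  0.    1.48  1.12]
```

```bash
python3 -m jog '[[0.1,0.9,0,-0.3,55],[0.3,1.8,0,-0.58,55],[0.4,2.5,0,-0.58,55],[0.4,2.5,0,-0.58,55],[0.4,2.5,0,-0.58,55]]';  python3 w.py 545 -249.5 170 -86.5
python3 - <<'E'
from h import *
p,d,*_=cap('side'); save(cv2.resize(p[140:290,190:340],(600,600),interpolation=2),'b1.png')
E
```

```text
time_s: 11.88
ee_pos: [540.6, -242.7, 280.1]
orientation: [-3.138, -0.094, 0.004]
ft_force: [0.2, 0.5, -0.5]
grip_width: 59.8
gripper_force: 30.0
t 11.875 pos [ 540.6 -242.7  280.1] yaw -86.6 units [0.09 0.15 2.2 ] turn -0.012567096219930818 F [ 0.2  0.5 -0.5] M [0.04 0.15 0.06] w 59.8 j [-0.61  0.31  1.32  0.    1.52  0.9 ]
```

View pics/b1.png

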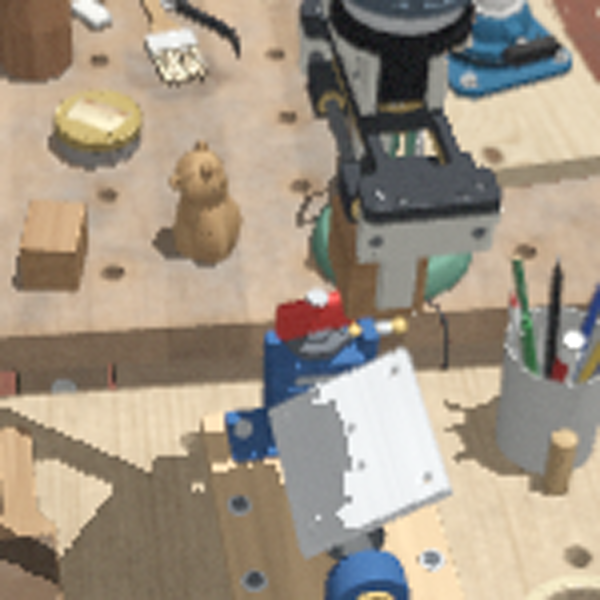

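The block sits upright and square in the fingers (crop (380,260)). I'll lower it towards the upper part of the plate.

```bash
python3 -m jog '[[0.09,0.08,0.8,0,55],[0.09,0.08,1.6,0,55],[0.09,0.08,2.1,0,55],[0.09,0.08,2.1,0,55],[0.09,0.08,2.1,0,55]]';  python3 w.py 545 -249.5 163 -86.5
```

```text
time_s: 12.55
ee_pos: [546.7, -246.9, 178.5]
orientation: [3.139, 0.096, 0.002]
ft_force: [0.2, 0.7, -0.5]
grip_width: 60.0
gripper_force: 30.0
t 12.55 pos [ 546.7 -246.9  178.5] yaw -86.5 units [-0.04  0.05  0.31] turn 0.00242015342859645 F [ 0.2  0.7 -0.5] M [0.01 0.17 0.03] w 60.0 j [-0.61  0.37  1.47  0.    1.29  0.9 ]
```

```bash
python3 -m jog '[[-0.02,0.05,0.15,0,55],[-0.02,0.05,0.25,0,55],[-0.02,0.05,0.3,0,55],[-0.02,0.05,0.3,0,55]]';  python3 w.py 521 -249.3 142.3 -86.5
```

```text
time_s: 13.05
ee_pos: [545.0, -249.8, 161.9]
orientation: [-3.14, -0.094, 0.001]
ft_force: [0.1, -0.5, -1.0]
grip_width: 60.1
gripper_force: 30.0
t 13.05 pos [ 545.  -249.8  161.9] yaw -86.6 units [-0.48 -0.04  0.39] turn -0.01175278624280054 F [ 0.1 -0.5 -1. ] M [-0.04  0.18  0.02] w 60.1 j [-0.62  0.39  1.49  0.    1.26  0.9 ]
```

```bash
python3 -m jog '[[-0.08,-0.02,0.06,0,55],[-0.16,-0.04,0.13,0,55],[-0.24,-0.04,0.2,0,55]]';  python3 w.py 521 -249.3 142.3 -86.5
```

```text
time_s: 13.42
ee_pos: [534.6, -249.3, 154.4]
orientation: [3.138, 0.095, 0.007]
ft_force: [0.9, 1.6, 12.8]
grip_width: 59.9
gripper_force: 30.0
t 13.425 pos [ 534.6 -249.3  154.4] yaw -86.5 units [-0.27 -0.02  0.24] turn -0.009774362093355648 F [ 0.9  1.6 12.8] M [ 0.38 -0.31  0.05] w 59.9 j [-0.63  0.37  1.53  0.    1.23  0.88]
```

```bash
python3 -m jog '[[-0.08,-0.02,0.07,0,55],[-0.16,-0.02,0.14,0,55],[-0.24,-0.02,0.21,0,55]]';  python3 w.py 521 -249.3 142.3 -86.5
```

```text
time_s: 13.8
ee_pos: [524.2, -250.0, 145.9]
orientation: [3.135, 0.094, 0.014]
ft_force: [1.9, 0.9, 15.3]
grip_width: 59.7
gripper_force: 30.0
t 13.8 pos [ 524.2 -250.   145.9] yaw -86.6 units [-0.06 -0.02  0.07] turn -0.012200784740900871 F [ 1.9  0.9 15.3] M [ 0.16 -0.62  0.03] w 59.7 j [-0.64  0.36  1.57  0.    1.19  0.87]
```

```bash
python3 - <<'E'
from h import *
p,d,*_=cap('side'); q=cap('top')[0]
im=np.hstack([cv2.resize(p[190:290,225:325],(400,400),interpolation=2),cv2.resize(q[150:220,300:370],(400,400),interpolation=2)]); save(im,'b2.png')
E
python3 w.py 521 -249.3 142.3 -86.5
```

```text
t 13.9 pos [ 523.4 -250.1  145.4] yaw -86.6 units [-0.05 -0.02  0.06] turn -0.014009725139550256 F [ 1.2 -0.5 13.3] M [-0.01 -0.34  0.06] w 59.7 j [-0.64  0.36  1.57  0.    1.19  0.87]
```

View pics/b2.png

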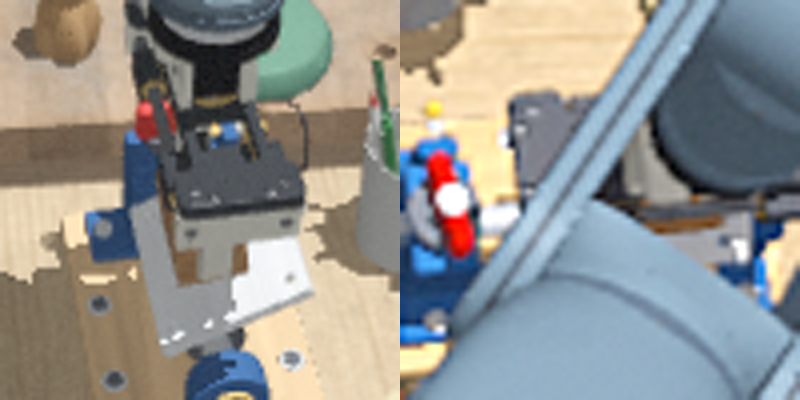

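The block has tilted most of the way (left crop, its lower edge runs (182,283)–(245,270)). The pivot is 33 mm off the plane against 31.3 mm when flush. I'll press on.

```bash
python3 -m jog '[[-0.03,-0.01,0.03,0,55],[-0.06,-0.02,0.06,0,55],[-0.06,-0.02,0.06,0,55]]';  python3 w.py 521 -249.3 142.3 -86.5
cat > fl.py <<'E'
from h import *
p,d,K,D,T=cap('side'); W=cloud(d,K,D,T); H=cv2.cvtColor(p,cv2.COLOR_RGB2HSV)
fc=np.array([535.1,-248.5,133.2]); n=np.array([-.452,-.027,.892]);n/=np.linalg.norm(n); y=np.array([-n[1],n[0],0]);y/=-np.linalg.norm(y); y=y if y[1]>0 else -y; x=np.cross(y,n)
L=np.dstack([(W-fc)@x,(W-fc)@y,(W-fc)@n]); v0,u0=190,225
m=(H[...,0]>5)&(H[...,0]<22)&(H[...,1]>90)&(abs(L[...,0])<45)&(abs(L[...,1])<45)&(L[...,2]>-10)&(L[...,2]<60)
m[:v0]=0
for u in range(u0,325):
    v=np.nonzero(m[:290,u])[0]
    if len(v): print(u,v.min(),v.max(),L[v.max(),u].round(1),L[v.min(),u].round(1))
E
python3 fl.py
```

```text
time_s: 14.28
ee_pos: [520.8, -249.9, 142.8]
orientation: [3.134, 0.094, 0.013]
ft_force: [0.7, -3.0, 14.3]
grip_width: 60.0
gripper_force: 30.0
t 14.275 pos [ 520.8 -249.9  142.8] yaw -86.6 units [ 0.   -0.01  0.01] turn -0.013663871809956162 F [ 0.7 -3.  14.3] M [-0.2  -0.34 -0.05] w 60.0 j [-0.64  0.36  1.58 -0.    1.19  0.87]
265 244 245 [-15.6 -15.6  56.7] [-15.3 -11.5  55.5]
266 244 248 [-14.9 -26.3  57.2] [-13.2 -11.9  54.5]
268 254 257 [-22.3 -33.1  32.3] [-17.5 -34.   43.2]
269 254 260 [-26.1 -29.3  16.2] [-15.8 -32.6  40.3]
270 254 261 [-25.  -31.3  13.5] [-13.9 -32.3  38.3]
271 254 260 [-21.2 -31.6  15.8] [-12.  -31.9  36.4]
272 254 260 [-18.8 -32.9  15.8] [-10.3 -30.6  33.5]
282 252 258 [  5.2 -33.6   8.3] [ 13.8 -32.8  27.8]
283 252 257 [  7.9 -30.7   6.7] [ 15.7 -32.4  25.7]
284 252 257 [ 10.7 -33.3   8.3] [ 18.2 -33.8  25.9]
285 254 257 [ 11.8 -29.4   2.2] [ 16.7 -31.3  14.7]
```

```bash
python3 - <<'E'
from h import *
p,d,K,D,T=cap('side'); a=cv2.resize(p[228:283,250:310],None,fx=10,fy=10,interpolation=0); a=(255*(a/255.)**.7).astype(np.uint8); save(a,'b3.png')
E
```

```text
(no output)
```

View pics/b3.png

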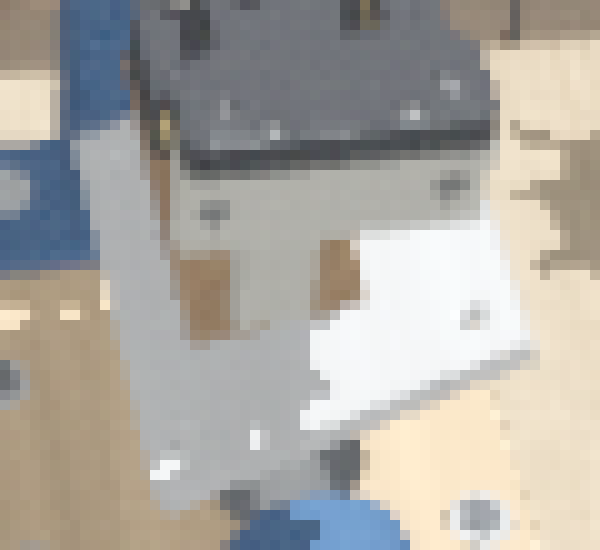

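The block is only partly tilted and has slipped a little in the pads: its end edge slopes 0.23 against 0.43 for the plate. The wrist force was near vertical or beyond during the drag, so plate friction (at least 0.57) exceeds the slope. I'll ease the push, crack the fingers open briefly so the block settles flush, and grip again.

```bash
python3 -m jog '[[0,0,-0.02,0,55],[0,0,-0.03,0,55]]'; python3 w.py 521 -249.3 142.3 -86.5
```

```text
time_s: 14.62
ee_pos: [519.3, -249.1, 142.3]
orientation: [3.136, 0.094, 0.007]
ft_force: [0.3, -3.3, 4.8]
grip_width: 59.6
gripper_force: 30.0
t 14.625 pos [ 519.3 -249.1  142.3] yaw -86.6 units [0.03 0.01 0.  ] turn -0.012972982015332946 F [ 0.3 -3.3  4.8] M [-0.33 -0.01  0.02] w 59.6 j [-0.64  0.36  1.59 -0.    1.19  0.87]
```

```bash
python3 -m jog '[[0,0,-0.01,0,63],[0,0,-0.01,0,55],[0,0,-0.01,0,55],[0,0,-0.01,0,55]]'; python3 w.py 521 -249.3 142.3 -86.5
python3 - <<'E'
from h import *
p,d,K,D,T=cap('side'); np.savez('s.npz',p=p,d=d,K=K,D=D,T=T); a=cv2.resize(p[228:283,250:310],None,fx=10,fy=10,interpolation=0); a=(255*(a/255.)**.7).astype(np.uint8); save(a,'b4.png')
E
```

```text
time_s: 15.12
ee_pos: [517.7, -247.3, 140.7]
orientation: [-3.14, -0.095, 0.001]
ft_force: [-2.1, 1.1, 4.8]
grip_width: 59.9
gripper_force: 29.9
t 15.125 pos [ 517.7 -247.3  140.7] yaw -86.5 units [ 0.06  0.04 -0.03] turn -0.008518753205487428 F [-2.1  1.1  4.8] M [-0.05  0.62  0.01] w 59.9 j [-0.64  0.36  1.59 -0.    1.19  0.87]
```

View pics/b4.png

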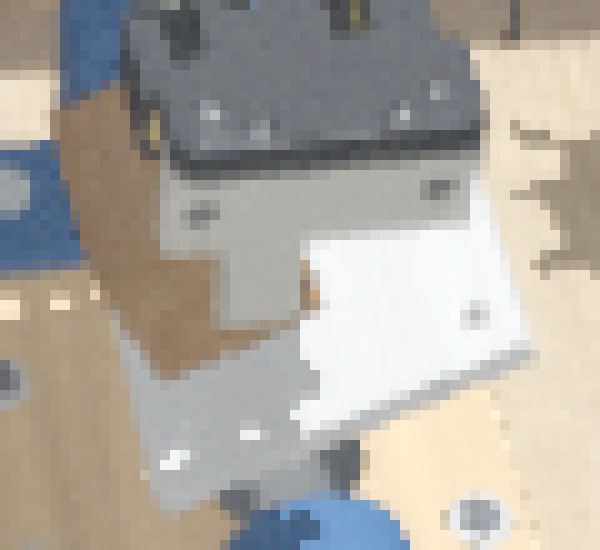

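The block now sits flush, with its end edge running (165,378)–(320,310) at slope 0.44, matching the plate. It sits low on the slope, so I'll measure its offset.

```bash
cat > loc.py <<'E'
import sys; from h import *
z=np.load('s.npz'); T=z['T']
fc=np.array([534.7,-250.2,133.]); n=np.array([-.452,-.027,.892]);n/=np.linalg.norm(n)  # side-view hole midpoint
y=np.cross([0,0,1],n); y=-y if y[1]<0 else y; y/=np.linalg.norm(y); x=np.cross(y,n)
def loc(u,v):
    q=cv2.undistortPoints(np.array([[[u,v]]],float),z['K'],z['D'])[0,0]; d=T[:3,:3]@[q[0],q[1],1]; o=T[:3,3]
    return (np.array([x,y,n])@(o+d*((fc-o)@n)/(d@n)-fc)).round(1)
# Canny-free: user-picked corner pixels from the 10x crop
for a in sys.argv[1:]:
    c,r=map(float,a.split(',')); print(a,loc(250+c/10-.5,228+r/10-.5))
s=ctrl.read_state(); M=R.from_rotvec(s['orientation']).as_matrix(); G=np.array(s['ee_pos'])-18.8*M[:,2]
print('G local',(np.array([x,y,n])@(G-np.array([535.1,-248.5,133.2]))).round(1)); print('50mm units per mm: +x(upslope)',(x@M/50).round(4),'+n',(n@M/50).round(4),'+y',(y@M/50).round(4))
E
python3 loc.py 165,380 320,310 72,130
```

```text
165,380 [-41.  -26.2   0. ]
320,310 [  2.2 -25.8  -0. ]
72,130 [-50.  65.  -0.]
G local [-3.5  2.2 31.3]
50mm units per mm: +x(upslope) [ 0.0178  0.     -0.0091] +n [-0.0091 -0.     -0.0178] +y [ 0.   -0.02  0.  ]
```

Measured: the block is flush and square but 19.5 mm too low on the slope and about 4 mm to the left. I'll lift it along the normal, shift it and check.

```bash
python3 -m jog '[[-0.02,0,-0.045,0,55],[-0.045,0,-0.09,0,55],[0.1,0.03,-0.165,0,55],[0.3,0.08,-0.266,0,55],[0.3,0.08,-0.266,0,55],[0.3,0.08,-0.266,0,55]]'; python3 w.py 521 -249.3 142.3 -86.5; python3 loc.py
```

```text
time_s: 15.92
ee_pos: [533.3, -250.4, 153.8]
orientation: [-3.14, -0.095, 0.001]
ft_force: [0.2, -0.0, -1.1]
grip_width: 60.1
gripper_force: 29.9
t 15.925 pos [ 533.3 -250.4  153.8] yaw -86.5 units [-0.24 -0.04  0.23] turn -0.00662908773611548 F [ 0.2 -0.  -1.1] M [-0.02  0.12  0.01] w 60.1 j [-0.63  0.38  1.53 -0.    1.23  0.88]
G local [16.1 -1.8 36. ]
50mm units per mm: +x(upslope) [ 0.0178  0.     -0.0091] +n [-0.0091 -0.     -0.0178] +y [ 0.   -0.02  0.  ]
```

```bash
python3 -m jog '[[0.015,0,0.03,0,55],[0.03,0,0.06,0,55],[0.043,0,0.084,0,55],[0.043,0,0.084,0,55]]'; python3 w.py 521 -249.3 142.3 -86.5; python3 loc.py
python3 - <<'E'
from h import *
p,d,K,D,T=cap('side'); np.savez('s.npz',p=p,d=d,K=K,D=D,T=T); a=cv2.resize(p[228:283,250:310],None,fx=10,fy=10,interpolation=0); a=(255*(a/255.)**.7).astype(np.uint8); save(a,'b5.png')
E
```

```text
time_s: 16.42
ee_pos: [535.3, -250.4, 149.6]
orientation: [-3.14, -0.095, 0.0]
ft_force: [0.3, -0.3, -0.3]
grip_width: 59.7
gripper_force: 29.9
t 16.425 pos [ 535.3 -250.4  149.6] yaw -86.5 units [-0.28 -0.04  0.15] turn -0.009365605297602997 F [ 0.3 -0.3 -0.3] M [-0.02  0.16 -0.02] w 59.7 j [-0.63  0.38  1.53 -0.    1.23  0.88]
G local [16.  -1.9 31.3]
50mm units per mm: +x(upslope) [ 0.0178  0.     -0.0091] +n [-0.0091 -0.     -0.0178] +y [ 0.   -0.02  0.  ]
```

View pics/b5.png

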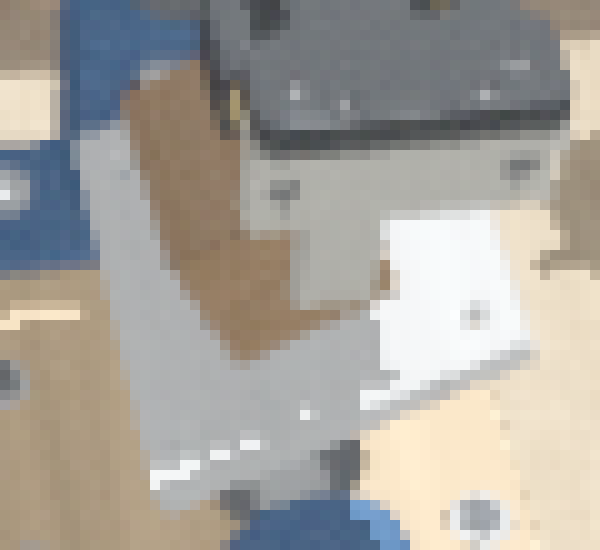

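Just above contact, the block's lower end edge runs (240,362)–(393,293), still parallel to the plate.

```bash
python3 loc.py 240,362 393,293 | head -2; python3 -m jog '[[0.009,0,0.018,0,55],[0.014,0,0.027,0,55]]'; python3 w.py 521 -249.3 142.3 -86.5|cut -c1-300;  python3 loc.py|head -1
```

```text
240,362 [-21.  -30.6  -0. ]
393,293 [ 21.2 -30.3   0. ]
time_s: 16.73
ee_pos: [535.8, -250.5, 149.2]
orientation: [3.14, 0.095, -0.0]
ft_force: [-3.7, 1.2, 7.0]
grip_width: 60.0
gripper_force: 29.9
t 16.725 pos [ 535.8 -250.5  149.2] yaw -86.5 units [-0.29 -0.04  0.14] turn -0.009539700169767684 F [-3.7  1.2  7. ] M [ 0.12  0.81 -0.02] w 60.0 j [-0.63  0.39  1.53 -0.    1.23  0.89]
G local [16.3 -2.  30.7]
```

Centred to about 0.5 mm, with 7.9 N along the normal. A touch more push, then let it settle.

```bash
python3 -m jog '[[0.0035,0,0.007,0,55],[0.0035,0,0.007,0,55],[0.0035,0,0.007,0,55],[0.0035,0,0.007,0,55],[0.0035,0,0.007,0,55]]'; python3 chk.py 9; for i in 1 2; do python3 -m jog '[[0,0,0,0,55],[0,0,0,0,55]]'|grep -E 'ft|ee|width'; done
```

```text
time_s: 17.35
ee_pos: [536.0, -250.5, 149.2]
orientation: [3.14, 0.095, 0.0]
ft_force: [-4.0, 1.7, 5.8]
grip_width: 60.2
gripper_force: 29.9
top plate 11 [-0.597  0.254  0.761] tilt 0.707 [ 526.2 -302.2  123.7]
knob 44 [ 521.6 -138.3] [53.2 10.7] 13.6 dir -165.8
side plate 326 [-0.425  0.023  0.905] tilt 0.44 [ 540.1 -292.5  133.9]
knob 59 [ 505.8 -195.3] [115.9  37.3] 79.4 dir -90.9
ee_pos: [536.0, -250.5, 149.2]
ft_force: [-2.8, 1.1, 7.2]
grip_width: 60.2
ee_pos: [536.0, -250.5, 149.2]
ft_force: [-2.8, 1.1, 6.2]
grip_width: 60.1
```

```bash
for i in 1; do python3 -m jog '[[0.0045,0,0.009,0,55],[0.0045,0,0.009,0,55],[0.0045,0,0.009,0,55],[0.0045,0,0.009,0,55]]'|grep ft;done; for i in 1 2 3; do python3 -m jog '[[0,0,0,0,55],[0,0,0,0,55]]'|grep -E 'ft|ee|width'; done
```

```text
ft_force: [-4.3, 1.2, 9.9]
ee_pos: [536.2, -250.5, 149.1]
ft_force: [-3.8, 1.2, 9.5]
grip_width: 60.1
ee_pos: [536.2, -250.5, 149.1]
ft_force: [-3.8, 1.9, 10.8]
grip_width: 60.0
ee_pos: [536.2, -250.5, 149.2]
ft_force: [-4.0, 2.0, 9.7]
grip_width: 60.0
```

```bash
python3 -c "from bench import workorder; print(workorder.close_job())"
```

```text
the job is handed in; nothing more can be done
None
```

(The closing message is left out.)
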